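Fit the splined index gear into the plate press's feed unit and hold it home

TASK

Fit the index gear to the feed unit: first lay the loose spacer ring flat on the unit's round boss, centred so their edges line up, and let go of the ring. Then take the gear by its lug out of the wooden stand, turn it until the splines of its stem mesh with the slots in the boss, slide it down through the ring against the spring until its disc sits flat on the ring, and finish while still gripping the gear and pressing it home, so that the retaining clip could be fitted. Leave the other things on the bench where they are.

Things in the scene. Friction and masses are not known exactly. Their poses are not given: they have to be found in the camera images.
- unit: Feed unit, bolted down: green rectangular base plate 120 x 90 x 12 mm with a bare aluminium round boss, 60 mm in diameter, standing on its middle; boss top 50 mm above the bench. Origin: centre of the underside; x along the 120 mm side, z up. Its place and yaw vary.
- socket (a point): Centre of the boss's flat top, on the socket axis; axes as the unit's (z up). The socket is a vertical hole 30 mm deep before it widens: a round bore 21 mm in diameter with four slots at 90 degrees, along the unit's +x, -x, +y and -y, each 11 mm wide and reaching 18 mm out from the axis. In the bore, 16 mm below the boss top, stands a spring ejector pad (16 mm in diameter).
- ejector (a joint): Travel of the spring ejector pad: 0 at rest, grows as it is pushed down, in m (stop at 0.014). It pushes up with 4 N at rest and 600 N per m more (about 11 N at 12 mm, with the gear home on the ring), more than the gear weighs: a gear that is let go springs up about 10 mm.
- spacer: Loose steel spacer ring lying flat on the bench, outer diameter 60 mm, hole 40 mm, 20 mm high, 240 g. Origin: centre of its underside. The larger of the two rings on the bench.
- gear: Steel index gear, about 400 g (varies): toothed disc 64 mm over the teeth, 8 mm thick, with a grip lug above and a splined stem below. Origin: centre of the disc's underside, z up. It starts hanging in the stand, disc on the stand's top, at any yaw. It fits in any of four positions a quarter turn apart. Home on the ring, its origin is 20 mm above the boss top.
- lug (a point): Middle of the gear's lug, 30 mm above the gear's origin. The lug is an upright flat dark block on the disc: 36 mm along the gear's x, 14 mm thick along its y, 44 mm high (8 to 52 mm above the origin). It lines up with the ribs, so it shows where they are. Best gripped in its lower half, fingertips just above the disc.
- stem_tip (a point): Tip of the stem, 48 mm below the gear's origin. Round core 18 mm in diameter, tip tapered over 5 mm. Four spline ribs along the gear's +x, -x, +y, -y, 8 mm wide, reaching 16 mm from the axis, from the disc down to 38 mm below the origin. Turned wrong, the core enters the bore 10 mm and the rib ends rest on the boss top.
- stand: Fixed wooden block 80 x 80 mm, 60 mm high, with a 41 mm through hole in its middle in which the gear's stem hangs loosely. Origin: centre of the underside. It may stand left or right of the unit, with the ring on the other side.
- blanks: Small stack of blank aluminium plates, 50 x 90 x 8 mm; bystander. Origin: centre of the underside.
- pinion: Small dark pinion without a stem, 47 mm over the teeth, 22 mm high with its hub; bystander. Origin: centre of the underside.
- collar: Small steel collar, outer diameter 34 mm, 14 mm high; bystander. Origin: centre of the underside.
- bottle: Pale plastic bottle with cap, 64 mm in diameter, 200 mm high; bystander. Origin: centre of the underside.
- screwdriver: Screwdriver lying on the bench, bystander.
- hammer: Hammer lying on the bench, bystander.
- can: Dark closed can, 70 mm in diameter, 90 mm high; bystander. Origin: centre of the underside.

How it is judged:
By the outcome, as a careful person would: the job done as asked, in the order asked, and still so for the second after the job is handed in, while the arm keeps its last pose, push and grip.
It also fails if it takes over 58 s, if anything falls off the work surface, if the arm or the gripper's body presses on something with over 40 N, if the wrist force passes 120 N, or if a joint passes its speed limit or range.

ROBOT

A 6-joint arm with a two-finger parallel gripper is mounted at the origin on the work surface. World frame = base frame: x ahead of the robot, y to its left, z up, the work surface at z = 0. Lengths are in m, angles in rad, forces in N, time in s.
With the tool pointing down it reaches from about 0.3 to 0.775 m from the base axis. Payload 14.6 kg.
Tool frame: the origin (TCP) lies at the very end of the fingers, on their centre line; the grasp point (between the pads) lies 19 mm behind it; z points along the fingers, y is the line along which they close (so a half turn about z gives the same grasp; the last joint's range is limited). The gripper opens to 85 mm and grips with 20 to 120 N. Pads are 22 mm wide; open, the fingers measure 114 mm over their backs; the gripper's body (76 mm by 85 mm) begins 54 mm behind the grasp point. The pads swing forward as they close: fully open they stand 13 mm farther back than shut.
Start: joints at [1.076, 0.3, 1.521, -0, 1.321, -0.067], TCP at [0.228, 0.5, 0.231] pointing down, gripper open.
Joint ranges: [-3.03, 3.03], [-0.79, 2.21], [0.23, 2.52], [-1.04, 4.18], [0, 3.07], [-2.55, 2.55]. Speed limits (rad/s): [2.22, 2.22, 2.57, 3.14, 3.14, 3.14].

INTERFACE

Orientations are given as a 3x3 rotation matrix whose columns are the frame's x, y, z axes.
In Python, from rig import ctrl gives the robot as it stands.
- The arm moves only by the tool arm_command, never from a script. Its argument "steps" is a list that holds one entry, the list of rows, each a list of 4 numbers: the shift along the world's x, y, z in m, then the turn about the world's z in degrees. A call has 1 to 20 rows; each row shifts and turns the commanded pose from where the row before left it; what a row does not reach is not made up. A row lasts 1/8 s, in which the tool goes at most 62.5 mm and 10.7 degrees, less where a joint would pass 70% of its speed; a pose out of reach is approached as far as the arm can. A call is refused whole if a number of a shift passes 0.0625 or a number of a turn 10.7, either way. A call with a gripper value outside its range is refused whole. "grip" is the opening, from 0 (shut) to 1 (fully open), set as the call begins (left out, the last holds). The fingers move at their own pace and stop on an object; "squeeze" is the grip in N (left out, the last holds). Time passes only in rows, so rows that do not move let the fingers close. It gives the time, the measured TCP pose, the force, the opening and the grip force at its end, in the units of the state.
- ctrl.observe(): the state, without advancing time (a new reading comes with each control period).
- ctrl.grab_frame(name): name is "scene" or "top" or "wrist"; returns a dict with "img" (420x560x3 uint8, red, green, blue), "range_z" (420x560 float32, m along the optical axis (not along the pixel's ray), 0 where there is no reading), "intrinsics" (3x3 intrinsics, pixels), "rvec" (rotation vector, rad) and "tvec" (3), from world to camera coordinates, as OpenCV has them; the wrist camera has in their place "tool_from_camera" (4x4, takes a point from camera to tool coordinates, whose origin is the TCP and whose axes are the flange's). Camera axes: x right, y down, z forward; pixel columns grow to the right and rows downward; lengths in m; the calibration is good to about 2 mm. A picture is of the moment at which its call begins: read the wrist's pose just before it.
- ctrl.sign_off(): hands the job in; it is judged then, once.
Trained networks look in a picture, given as the dict that the camera call returned (one of the last four; its "shot" number tells which), for a name from the list of things; names that differ only in an ending like _2 or _b are one class to them, and where a whole thing is asked for, a point or a joint stands for the part that bears it (a point fixed in the world has none). Each returns a list of dicts, best first, with "p" (0 to 1); they miss things now and then, are a little off and sometimes report something else, mostly with a low value. They report only what shows in the picture. A call takes as long as a camera call.
- ctrl.look_for(picture, name): "centre" ([x, y, z] in m, in world coordinates, good to about 4 mm: the middle of the surface that is visible of it).
The state is a dict: "t": time; "q": joint angles; "joint_vel": joint speeds; "joint_torque": joint torques, N m; "position": TCP position; "tool_rot": TCP orientation; "force": force on the tool from outside, world axes, zero at the start; "torque": the same for the moment, N m; "finger_gap": finger opening in m; "grip_force": force on a finger pad.
Only numpy, scipy, OpenCV 4.12 (cv2) and the standard library are available. Lean on these libraries where they do the work, as an engineer would, in place of code of your own. Each camera call takes 0.05 s, during which the arm holds its last target. There are 200 camera calls.

## Working session

There is one attempt and no reset: what is moved stays moved. The work goes in short steps, Python scripts to look and compute and a tool call to move; the robot and the scene stay as the last step left them, time stands still between calls to the robot, and variables do not carry over. Pictures are saved under pics/ and viewed, at most 10 in all, crops included, and the job is handed in when it is done.

Besides the shell and the picture viewer there is one more tool, called after "Emit:" as name(argument=value, ...), one argument or row to a line, values as JSON. arm_command: Moves the arm, as the interface text tells. Its arguments: {"type":"object","properties":{"steps":{"type":"array"},"grip":{"type":"number"},"squeeze":{"type":"number"}},"required":["steps"]}

```bash
mkdir -p pics
cat > h.py <<'E'
import numpy as np, cv2
from rig import ctrl
def cloud(f, T=None):
    Z=f["range_z"].astype(float); K=np.array(f["intrinsics"]); h,w=Z.shape
    u,v=np.meshgrid(np.arange(w),np.arange(h))
    P=np.stack([(u-K[0,2])/K[0,0]*Z,(v-K[1,2])/K[1,1]*Z,Z],-1)
    if "rvec" in f:
        R=cv2.Rodrigues(np.array(f["rvec"],float))[0]; W=(P-np.array(f["tvec"]).ravel())@R
    else:
        M=T@np.array(f["tool_from_camera"]); W=P@M[:3,:3].T+M[:3,3]
    W[Z<=0]=np.nan
    return W
def save(f,n): cv2.imwrite("pics/"+n,f["img"][:,:,::-1])
def tool():
    s=ctrl.observe(); T=np.eye(4); T[:3,:3]=s["tool_rot"]; T[:3,3]=s["position"]; return T
E
python3 - <<'E'
from h import *
f=ctrl.grab_frame("top"); save(f,"top.png"); np.save("top.npy",cloud(f))
for n in ["unit","spacer","gear","stand","collar","pinion","bottle","can","blanks","hammer","screwdriver","lug"]:
    print(n,[(np.round(d["centre"],3).tolist(),round(d["p"],2)) for d in ctrl.look_for(f,n)[:2]])
s=ctrl.observe();print(s["t"],s["position"],s["tool_rot"],s["force"],s["finger_gap"])
E
```

```text
unit [([0.528, 0.062, 0.013], 0.85)]
spacer [([0.488, 0.324, 0.02], 0.67)]
gear [([0.492, -0.271, 0.07], 0.82)]
stand [([0.492, -0.25, 0.062], 0.61)]
collar [([0.737, -0.213, 0.012], 0.58)]
pinion [([0.772, -0.123, 0.013], 0.44)]
bottle [([0.746, 0.22, 0.134], 0.8)]
can [([0.557, 0.463, 0.09], 0.94)]
blanks [([0.378, -0.04, 0.006], 0.69), ([0.556, 0.463, 0.09], 0.47)]
hammer [([0.526, -0.461, 0.027], 0.94), ([0.528, 0.058, 0.01], 0.54)]
screwdriver [([0.775, 0.025, 0.02], 0.62), ([0.559, 0.463, 0.086], 0.17)]
lug [([0.496, -0.265, 0.066], 0.79)]
0.65 [0.2281613  0.50043174 0.23130067] [[-9.09885572e-01  4.14859309e-01 -1.51121532e-05]
 [ 4.14859308e-01  9.09885572e-01  1.99301181e-05]
 [ 2.20185252e-05  1.18647094e-05 -1.00000000e+00]] [-0.65967715  0.22588127  1.30957856] 0.08526937173685188
```

View pics/top.png

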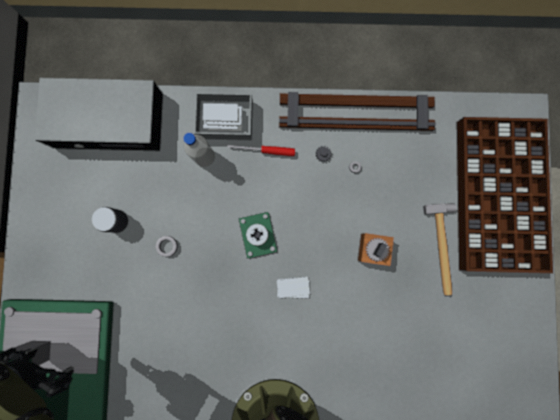

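The picture shows the ring at (167,246), the unit at (257,235), and the gear in the stand at (378,250), all agreeing with the networks. I'll move above the ring for a wrist look.

Emit:
arm_command(
  steps=[
    [[0.036, -0.024, 0.005, 0], [0.036, -0.024, 0.005, 0], [0.036, -0.024, 0.005, 0], [0.036, -0.024, 0.005, 0], [0.036, -0.024, 0, 0], [0.036, -0.024, 0, 0], [0.036, -0.024, 0, 0], [0, 0, 0, 0], [0, 0, 0, 0]],
  ],
  grip=1,
)

```text
t: 1.78
position: [0.4798, 0.3326, 0.2512]
tool_rot: [[-0.91, 0.415, -0.0], [0.415, 0.91, 0.0], [0.0, -0.0, -1.0]]
force: [-0.9, -0.1, -0.3]
finger_gap: 0.0854
grip_force: 0.0
```

```bash
cat > ring.py <<'E'
from h import *
import sys
from scipy.optimize import least_squares
def fitcirc(P,r0=None):
    c0=P.mean(0)
    if r0: g=lambda p:np.hypot(*(P-p[:2]).T)-r0; x0=c0
    else: g=lambda p:np.hypot(*(P-p[:2]).T)-p[2]; x0=[*c0,.02]
    return least_squares(g,x0,loss="soft_l1",f_scale=.001).x
E
python3 - <<'E'
from ring import *
T=tool(); f=ctrl.grab_frame("wrist"); save(f,"w1.png"); W=cloud(f,T)
print(T.round(4)); print(np.array(f["tool_from_camera"]).round(3))
for n in ["spacer"]: print([(np.round(d["centre"],4).tolist(),round(d["p"],2)) for d in ctrl.look_for(f,n)[:2]])
m=(np.hypot(W[...,0]-.488,W[...,1]-.324)<.05)
z=W[...,2]
print(np.nanpercentile(z,[1,25,50,75,99]))
mm=m&(z>.014)&(z<.026)
P=W[mm]; print(len(P), np.median(P[:,2]), P.min(0),P.max(0))
c=(P.min(0)+P.max(0))[:2]/2
for i in range(5):
    hull=cv2.convexHull((P[:,:2]).astype(np.float32))
    (cx,cy),r=cv2.minEnclosingCircle(P[:,:2].astype(np.float32))
print("enc",cx,cy,r)
img=mm.astype(np.uint8)
cs,hi=cv2.findContours(img,cv2.RETR_CCOMP,cv2.CHAIN_APPROX_NONE)
for k,q in enumerate(cs):
    if len(q)>40:
        pts=W[q[:,0,1],q[:,0,0],:2]; print(hi[0][k],len(q),fitcirc(pts))
E
```

```text
[[-9.098e-01  4.150e-01 -4.000e-04  4.798e-01]
 [ 4.150e-01  9.098e-01  0.000e+00  3.326e-01]
 [ 3.000e-04 -1.000e-04 -1.000e+00  2.512e-01]
 [ 0.000e+00  0.000e+00  0.000e+00  1.000e+00]]
[[-0.001 -0.953 -0.302  0.078]
 [ 1.    -0.001  0.    -0.   ]
 [-0.    -0.302  0.953 -0.143]
 [ 0.     0.     0.     1.   ]]
[([0.4902, 0.3265, 0.0204], 0.61)]
[-1.76439513e-03 -3.26272392e-04  3.84286397e-04  1.97830211e-02
  3.44666336e-01]
969 0.019790617389246534 [0.45889623 0.29585922 0.01417108] [0.51775019 0.3549626  0.02192542]
enc 0.48846977949142456 0.3254920244216919 0.029787391424179077
[-1 -1  1 -1] 129 [0.48829574 0.32548279 0.02905743]
[-1  2 -1  0] 89 [0.48841258 0.32549713 0.02023881]
```

View pics/w1.png

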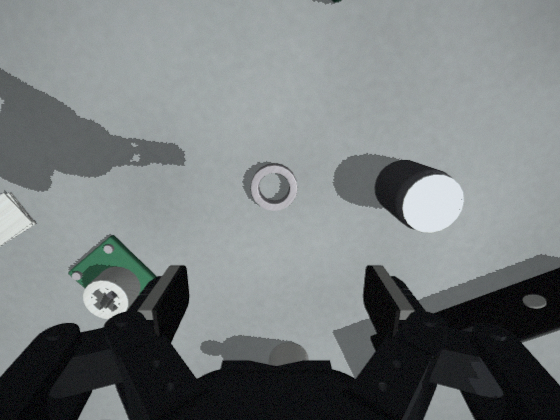

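The wrist picture shows the ring at (272,187), with the fit matching its known size and height. Centre (0.4884, 0.3255). Picking it up.

Emit:
arm_command(
  steps=[
    [[0.0043, -0.0035, -0.05, 0], [0.0043, -0.0036, -0.05, 0], [0, 0, -0.05, 0], [0, 0, -0.05, 0], [0, 0, -0.03, 0], [0, 0, -0.015, 0], [0, 0, -0.003, 0], [0, 0, 0, 0]],
  ],
  grip=1,
)

```text
t: 2.88
position: [0.4892, 0.3258, 0.0044]
tool_rot: [[-0.91, 0.415, 0.001], [0.415, 0.91, 0.001], [-0.001, 0.001, -1.0]]
force: [0.4, 0.5, 0.8]
finger_gap: 0.0853
grip_force: 0.0
```

Emit:
arm_command(
  steps=[
    [[0, 0, 0, 0], [0, 0, 0, 0], [0, 0, 0, 0], [0, 0, 0, 0], [0, 0, 0, 0], [0, 0, 0, 0]],
  ],
  grip=0,
  squeeze=40,
)

```text
t: 3.62
position: [0.4892, 0.3256, 0.0045]
tool_rot: [[-0.91, 0.415, 0.001], [0.415, 0.91, 0.001], [-0.001, 0.001, -1.0]]
force: [-2.3, -0.2, 9.0]
finger_gap: 0.0573
grip_force: 42.5
```

Emit:
arm_command(
  steps=[
    [[0, 0, 0.02, 0], [0, 0, 0.05, 0], [0, 0, 0.05, 0], [0.005, -0.033, 0.05, 0], [0.005, -0.033, 0.04, 0], [0.005, -0.033, 0.01, 0], [0.005, -0.033, 0, 0], [0.005, -0.033, 0, 0], [0.005, -0.033, 0, 0], [0.005, -0.033, 0, 0], [0.004, -0.033, 0, 0], [0, 0, 0, 0], [0, 0, 0, 0], [0, 0, 0, 0]],
  ],
)

```text
t: 5.38
position: [0.5276, 0.0621, 0.2236]
tool_rot: [[-0.91, 0.414, 0.0], [0.414, 0.91, 0.0], [-0.0, 0.0, -1.0]]
force: [-0.6, 0.1, -1.8]
finger_gap: 0.0569
grip_force: 44.7
```

```bash
cat > unit.py <<'E'
from ring import *
T=tool(); f=ctrl.grab_frame("wrist"); save(f,"w2.png"); W=cloud(f,T); np.save("w2.npy",W)
s=ctrl.observe(); print(s["finger_gap"],s["grip_force"],T[:3,3])
z=W[...,2]; d=np.hypot(W[...,0]-.528,W[...,1]-.062)
mm=(d<.06)&(abs(z-.05)<.004); P=W[mm]; print(len(P),np.median(P[:,2]))
cs,hi=cv2.findContours(mm.astype(np.uint8),cv2.RETR_CCOMP,cv2.CHAIN_APPROX_NONE)
for k,q in enumerate(cs):
    if len(q)>40:
        pts=W[q[:,0,1],q[:,0,0],:2]; print(hi[0][k],len(q),fitcirc(pts))
        if hi[0][k][3]<0: c=fitcirc(pts)[:2]
# plate yaw & centre
pm=(d<.1)&(abs(z-.012)<.004); Q=W[pm][:,:2]
r=cv2.minAreaRect((Q*1000).astype(np.float32)); print("plate",len(Q),r)
# slot yaw: fraction of non-top at radius 13-17 vs angle, 4-fold phase
a=np.arctan2(W[...,1]-c[1],W[...,0]-c[0]); rr=np.hypot(W[...,0]-c[0],W[...,1]-c[1])
img=f["img"].astype(float).mean(2)
s=(rr>.0125)&(rr<.019)&(z>.046)
# solid area at this radius has 4-fold phase opposite to the slots
ph=np.angle(np.sum(-np.exp(4j*a[s])))/4; print("slot yaw from solid",np.degrees(ph),s.sum())
np.save("c.npy",c)
E
python3 unit.py
```

```text
0.05705334413442474 44.740623649122426 [0.52760815 0.06207322 0.22362644]
1769 0.0498755603966502
[-1 -1  1 -1] 152 [0.5267028  0.06365009 0.02901829]
[ 5  3 -1  0] 99 [0.52719322 0.06382418 0.01517639]
plate 4185 ((527.27001953125, 63.24852752685547), (119.79071807861328, 90.16687774658203), 14.080833435058594)
slot yaw from solid -22.025593747600823 3156
```

View pics/w2.png

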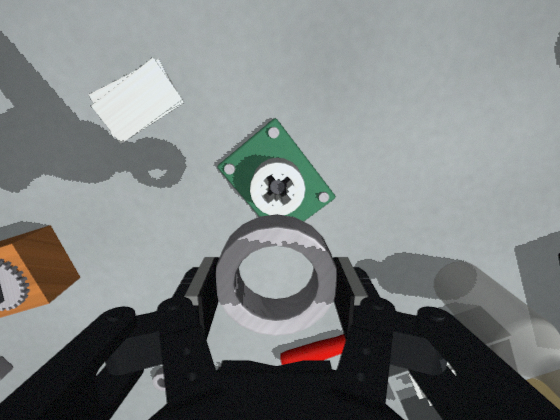

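The picture shows the boss at (277,189) and the held ring at (277,275). The slot filter caught the ring, so I'll fix that and also check the ring's pose in hand.

```bash
cat > r2.py <<'E'
from ring import *
W=np.load("w2.npy"); z=W[...,2]; T=tool()
c=np.array([.5270,.0637]); d=W[...,:2]-c
a=np.arctan2(d[...,1],d[...,0]); rr=np.hypot(d[...,0],d[...,1])
s=(rr>.0125)&(rr<.0175)&(abs(z-.05)<.003)
print("slot",np.degrees(np.angle(np.sum(-np.exp(4j*a[s])))/4),s.sum())
L=(W-T[:3,3])@T[:3,:3]   # tool coords
r=np.hypot(L[...,0],L[...,1]); vv,uu=np.mgrid[:420,:560]
m=(uu>222)&(uu<332)&(vv>205)&(vv<335)&(r<.035)&(L[...,2]<.02)&(L[...,2]>-.03)
print(m.sum(),np.percentile(L[m][:,2],[2,10,30,50,70,90,98]).round(4))
zt=np.median(L[m][:,2]); 
h,e=np.histogram(L[m][:,2],bins=25); zt=e[h.argmax()]+.0007; print(h,e.round(4)[[0,-1]],"top",zt)
t=m&(abs(L[...,2]-zt)<.003)
A=np.c_[L[t][:,:2],np.ones(t.sum())]; p=np.linalg.lstsq(A,L[t][:,2],rcond=None)[0]; print("plane",p,t.sum())
cs,hi=cv2.findContours(t.astype(np.uint8),cv2.RETR_CCOMP,cv2.CHAIN_APPROX_NONE)
for k,q in enumerate(cs):
    if len(q)>60: print(hi[0][k],len(q),fitcirc(L[q[:,0,1],q[:,0,0],:2]))
E
python3 r2.py
```

```text
slot 14.535737762579164 231
8156 [-0.0165 -0.016  -0.0155 -0.0149 -0.0122 -0.0027  0.0018]
[ 136 1648 2711  827  255  164  177  174  153  160  160  152  138  151
  136  156  136  131  146  125  125  117   57   16    5] [-0.0175  0.0052] top -0.014948744995125718
plane [-0.00148193 -0.00050621 -0.01519967] 5756
[-1 -1  1 -1] 337 [ 0.00071295 -0.00017213  0.02892912]
[18 16 -1  0] 228 [ 0.00059681 -0.00034512  0.02005272]
```

Emit:
arm_command(
  steps=[
    [[0, 0.0014, -0.04, 0], [0, 0, -0.05, 0], [0, 0, -0.04, 0], [0, 0, -0.025, 0], [0, 0, -0.01, 0], [0, 0, -0.002, 0], [0, 0, 0, 0], [0, 0, 0, 0]],
  ],
)

```text
t: 6.42
position: [0.5282, 0.0628, 0.0572]
tool_rot: [[-0.91, 0.415, 0.002], [0.415, 0.91, 0.0], [-0.001, 0.001, -1.0]]
force: [-0.2, -0.2, -3.0]
finger_gap: 0.0573
grip_force: 44.7
```

Emit:
arm_command(
  steps=[
    [[0, 0, -0.0008, 0], [0, 0, -0.0008, 0], [0, 0, -0.0008, 0], [0, 0, 0, 0]],
  ],
)

```text
t: 6.92
position: [0.5278, 0.0627, 0.0545]
tool_rot: [[-0.91, 0.415, 0.0], [0.415, 0.91, 0.0], [-0.0, 0.0, -1.0]]
force: [-5.1, -1.1, 6.1]
finger_gap: 0.0574
grip_force: 45.7
```

Emit:
arm_command(
  steps=[
    [[0, 0.0008, 0, 0], [0, 0, 0, 0], [0, 0, 0, 0]],
  ],
)

```text
t: 7.3
position: [0.5281, 0.0632, 0.0545]
tool_rot: [[-0.91, 0.415, 0.001], [0.415, 0.91, -0.0], [-0.001, -0.0, -1.0]]
force: [-3.8, -3.0, 5.6]
finger_gap: 0.0575
grip_force: 45.6
```

Emit:
arm_command(
  steps=[
    [[0, 0, 0, 0], [0, 0, 0, 0], [0, 0, 0, 0], [0, 0, 0, 0], [0, 0, -0.009, 0], [0, 0, -0.009, 0], [0, 0, 0, 0]],
  ],
  grip=1,
)

```text
t: 8.18
position: [0.5272, 0.0635, 0.0348]
tool_rot: [[-0.91, 0.415, -0.002], [0.415, 0.91, -0.0], [0.002, -0.001, -1.0]]
force: [1.1, 0.2, 0.0]
finger_gap: 0.0855
grip_force: 0.0
```

Emit:
arm_command(
  steps=[
    [[0, 0, 0, 0], [0, 0, 0, 0], [0, 0, 0, 0], [0, 0, 0, 0], [0, 0, 0, 0]],
  ],
  grip=0.5,
  squeeze=25,
)

```text
t: 8.8
position: [0.528, 0.0636, 0.0366]
tool_rot: [[-0.91, 0.415, 0.001], [0.415, 0.91, 0.0], [-0.001, 0.0, -1.0]]
force: [-3.2, 0.2, 5.6]
finger_gap: 0.059
grip_force: 25.7
```

Emit:
arm_command(
  steps=[
    [[0, 0, 0, 0], [0, 0, 0, 0], [0, 0, 0, 10], [0, 0, 0, 10], [0, 0, 0, 10], [0, 0, 0, 10], [0, 0, 0, 10], [0, 0, 0, 10], [0, 0, 0, 10], [0, 0, 0, 10], [0, 0, 0, 10], [0, 0, 0, 0], [0, 0, 0, 0]],
  ],
  grip=1,
)

```text
t: 10.42
position: [0.5253, 0.082, 0.0347]
tool_rot: [[-0.442, -0.897, 0.005], [-0.897, 0.441, -0.035], [0.029, -0.02, -0.999]]
force: [0.0, -0.5, -0.7]
finger_gap: 0.0856
grip_force: 0.0
```

Emit:
arm_command(
  steps=[
    [[0, 0, 0, 0], [0, 0, 0, 0], [0, 0, 0, 0], [0, 0, 0, 0], [0, 0, 0, 0]],
  ],
  grip=0.5,
)

```text
t: 11.05
position: [0.5338, 0.0785, 0.0399]
tool_rot: [[-0.443, -0.896, 0.027], [-0.896, 0.442, -0.038], [0.022, -0.041, -0.999]]
force: [35.7, -30.1, 16.0]
finger_gap: 0.0575
grip_force: 23.6
```

Emit:
arm_command(
  steps=[
    [[0, 0, 0, 0], [0, 0, 0, 0], [0, 0, 0.02, 0], [0, 0, 0.05, 0], [0, 0, 0.05, 0], [0, 0, 0.05, 0], [0, 0, 0.03, 0], [0, 0, 0, 0], [0, 0, 0, 0]],
  ],
  grip=1,
)

```text
t: 12.18
position: [0.5241, 0.0865, 0.2332]
tool_rot: [[-0.447, -0.895, 0.004], [-0.894, 0.446, -0.041], [0.035, -0.022, -0.999]]
force: [0.1, 0.2, 0.1]
finger_gap: 0.0855
grip_force: 0.0
```

```bash
cat > r3.py <<'E'
from ring import *
T=tool(); f=ctrl.grab_frame("wrist"); save(f,"w3.png"); W=cloud(f,T)
s=ctrl.observe(); print(s["q"],T.round(3))
z=W[...,2]; d=np.hypot(W[...,0]-.527,W[...,1]-.0636)
mm=(d<.045)&(abs(z-.07)<.004); P=W[mm]; print(len(P),np.percentile(P[:,2],[5,50,95]))
cs,hi=cv2.findContours(mm.astype(np.uint8),cv2.RETR_CCOMP,cv2.CHAIN_APPROX_NONE)
for k,q in enumerate(cs):
    if len(q)>40: print("ring",hi[0][k],len(q),fitcirc(W[q[:,0,1],q[:,0,0],:2]))
b=(d<.019)&(abs(z-.05)<.005); 
pm=(d<.1)&(abs(z-.012)<.004); Q=W[pm][:,:2]
print("plate",len(Q),cv2.minAreaRect((Q*1000).astype(np.float32)))
c=np.array([.527,.0636]); e=W[...,:2]-c
a=np.arctan2(e[...,1],e[...,0]); s=(d>.0125)&(d<.017)&(abs(z-.05)<.003)
print("slot",np.degrees(np.angle(np.sum(-np.exp(4j*a[s])))/4),s.sum())
E
python3 r3.py
```

```text
[ 0.11351657  0.25876488  1.56989227 -0.04252335  1.31426298 -2.55397973] [[-0.447 -0.895  0.004  0.524]
 [-0.894  0.446 -0.041  0.086]
 [ 0.035 -0.022 -0.999  0.233]
 [ 0.     0.     0.     1.   ]]
1436 [0.06832087 0.06987741 0.07109262]
ring [-1 -1  1 -1] 159 [0.52528229 0.06386757 0.02913594]
ring [-1  7 -1  0] 110 [0.52534079 0.06395484 0.02019676]
plate 4429 ((527.7274169921875, 63.805450439453125), (120.12870788574219, 89.97671508789062), 14.064665794372559)
slot 14.098990379922814 184
```

View pics/w3.png

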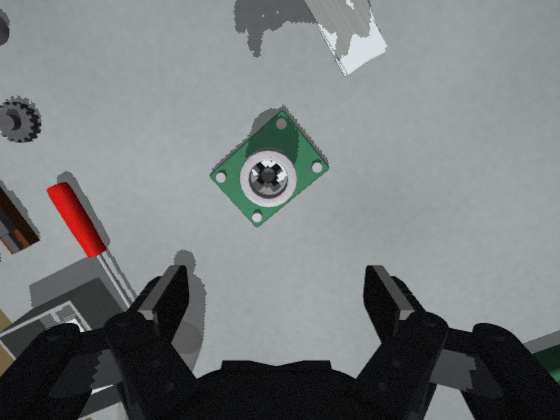

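The picture shows the ring at (268,178), slightly left of the boss centre. Wrist joint 6 reached its limit on that turn, which shoved the ring about 2 mm. I'll turn back the other way and redo the centring along x.

Emit:
arm_command(
  steps=[
    [[0, 0, 0, -5], [0, 0, 0, -10], [0, 0, 0, -10], [0, 0, 0, -10], [0, 0, 0, -10], [0, 0, 0, -10], [0, 0, 0, -10], [0, 0, 0, -10], [0, 0, 0, -10], [0, 0, 0, -10], [0, 0, 0, -10], [0, 0, 0, -10], [0, 0, 0, -10], [0, 0, 0, -10], [0, 0, 0, -10], [0, 0, 0, -10], [0, 0, 0, -10], [0, 0, 0, -10], [0, 0, 0, 0], [0, 0, 0, 0]],
  ],
)

```text
t: 14.72
position: [0.5245, 0.0865, 0.2338]
tool_rot: [[0.364, 0.931, -0.011], [0.931, -0.363, 0.04], [0.033, -0.025, -0.999]]
force: [0.1, 0.1, 0.6]
finger_gap: 0.0854
grip_force: 0.0
```

```bash
sed -i 's/w3.png/w4.png/' r3.py; python3 r3.py
```

```text
[0.07578899 0.25919296 1.56700002 0.0420924  1.32288751 0.43805203] [[ 0.364  0.931 -0.011  0.524]
 [ 0.931 -0.363  0.04   0.087]
 [ 0.033 -0.025 -0.999  0.234]
 [ 0.     0.     0.     1.   ]]
1329 [0.0681155  0.06985203 0.07112647]
ring [-1 -1  1 -1] 156 [0.52497477 0.06454282 0.02913247]
ring [ 4  2 -1  0] 105 [0.52497371 0.06453519 0.02025295]
plate 3799 ((526.8299560546875, 63.73117446899414), (120.08583068847656, 90.23939514160156), 14.031027793884277)
slot 14.257740026853648 150
```

The wrist picks up a 2.4° tilt from that limit. I'll remove it: point the tilt inward, then push outward at the reach limit, high above everything.

Emit:
arm_command(
  steps=[
    [[0.025, 0.004, 0.008, 10.5], [0.025, 0.004, 0.008, 10.5], [0.025, 0.004, 0.008, 10.5], [0.025, 0.004, 0.008, 10.5], [0.025, 0.004, 0.008, 10.5], [0.025, 0.004, 0.008, 10.5], [0.025, 0.004, 0.008, 10.5], [0.025, 0.004, 0.008, 10.5], [0, 0, 0, 0]],
  ],
)

```text
t: 15.9
position: [0.7255, 0.1188, 0.2971]
tool_rot: [[-0.887, 0.459, -0.042], [0.46, 0.888, -0.005], [0.035, -0.024, -0.999]]
force: [-0.9, -0.4, 0.4]
finger_gap: 0.0853
grip_force: 0.0
```

Emit:
arm_command(
  steps=[
    [[0.02, 0.003, 0, 0], [0.02, 0.003, 0, 0], [0, 0, 0, 0]],
  ],
)

```text
t: 16.27
position: [0.7649, 0.1245, 0.2964]
tool_rot: [[-0.885, 0.463, -0.043], [0.464, 0.886, -0.005], [0.036, -0.025, -0.999]]
force: [-1.2, 0.2, 0.6]
finger_gap: 0.0853
grip_force: 0.0
```

Emit:
arm_command(
  steps=[
    [[0.02, 0.003, 0, 0], [0.01, 0.0015, 0, 0], [0, 0, 0, 0]],
  ],
)

```text
t: 16.65
position: [0.7834, 0.1272, 0.2949]
tool_rot: [[-0.886, 0.463, -0.032], [0.463, 0.886, -0.004], [0.027, -0.018, -0.999]]
force: [-0.4, -0.1, 1.1]
finger_gap: 0.0857
grip_force: 0.0
```

```bash
python3 -c "
from rig import ctrl; s=ctrl.observe(); print(s['q'],s['position'],s['tool_rot'])"
```

```text
[ 1.14914551e-01  1.02278529e+00  2.38564712e-01 -1.76824661e-04
  1.91283661e+00 -9.74778648e-01] [0.7833829  0.1272224  0.29485464] [[-0.88602392  0.46250926 -0.03235415]
 [ 0.46285998  0.88642282 -0.0039021 ]
 [ 0.0268747  -0.0184328  -0.99946885]]
```

Emit:
arm_command(
  steps=[
    [[0.01, 0.0015, 0, 0], [0.01, 0.0015, 0, 0], [0.01, 0.0015, 0, 0], [0, 0, 0, 0]],
  ],
)

```text
t: 17.15
position: [0.7907, 0.128, 0.2843]
tool_rot: [[-0.886, 0.462, -0.02], [0.462, 0.887, -0.002], [0.017, -0.011, -1.0]]
force: [0.5, 0.1, 0.4]
finger_gap: 0.0853
grip_force: 0.0
```

Emit:
arm_command(
  steps=[
    [[0.015, 0.002, 0.003, 0], [0.015, 0.002, 0.003, 0], [0.015, 0.002, 0.003, 0], [0, 0, 0, 0]],
  ],
)

```text
t: 17.65
position: [0.7986, 0.1281, 0.2792]
tool_rot: [[-0.887, 0.462, 0.004], [0.462, 0.887, 0.002], [-0.002, 0.003, -1.0]]
force: [0.3, -0.7, -0.0]
finger_gap: 0.0854
grip_force: 0.0
```

Emit:
arm_command(
  steps=[
    [[-0.02, -0.005, 0.0, -10], [-0.03, -0.007, 0.0, -10], [-0.03, -0.007, -0.005, -10], [-0.03, -0.007, -0.005, -10], [-0.03, -0.007, -0.005, -10], [-0.03, -0.007, -0.005, -10], [-0.03, -0.007, -0.005, -10], [-0.03, -0.007, -0.005, -10], [-0.03, -0.007, -0.005, -10], [-0.011, -0.0053, -0.005, 0], [0, 0, 0, 0], [0, 0, 0, 0]],
  ],
)

```text
t: 19.15
position: [0.5281, 0.0619, 0.2399]
tool_rot: [[0.462, 0.887, 0.003], [0.887, -0.462, -0.004], [-0.002, 0.004, -1.0]]
force: [-0.0, -0.5, 0.2]
finger_gap: 0.0854
grip_force: 0.0
```

```bash
sed -i 's/w4.png/w5.png/' r3.py; python3 r3.py
```

```text
[ 0.04977731  0.25139238  1.56285426 -0.00411234  1.32509378  0.53123373] [[ 0.462  0.887  0.003  0.528]
 [ 0.887 -0.462 -0.004  0.062]
 [-0.002  0.004 -1.     0.24 ]
 [ 0.     0.     0.     1.   ]]
1348 [0.06819365 0.06982501 0.07106097]
ring [-1 -1  1 -1] 154 [0.52505386 0.06457714 0.02912092]
ring [ 4  2 -1  0] 106 [0.52503159 0.06446221 0.02020156]
plate 3975 ((526.952880859375, 63.82975769042969), (120.0071029663086, 89.90467834472656), 14.13394546508789)
slot 14.941103478648252 165
```

Emit:
arm_command(
  steps=[
    [[-0.0008, 0.0018, -0.05, 0], [0, 0, -0.05, 0], [0, 0, -0.05, 0], [0, 0, -0.035, 0], [0, 0, -0.02, 0], [0, 0, 0, 0], [0, 0, 0, 0]],
  ],
)

```text
t: 20.08
position: [0.5275, 0.0637, 0.0354]
tool_rot: [[0.462, 0.887, 0.003], [0.887, -0.462, -0.004], [-0.002, 0.005, -1.0]]
force: [0.3, 0.5, 0.5]
finger_gap: 0.0852
grip_force: 0.0
```

Emit:
arm_command(
  steps=[
    [[0, 0, 0, 0], [0, 0, 0, 0], [0, 0, 0, 0], [0, 0, 0, 0], [0, 0, 0, 0]],
  ],
  grip=0.5,
  squeeze=35,
)

```text
t: 20.7
position: [0.5278, 0.0635, 0.0358]
tool_rot: [[0.463, 0.887, 0.005], [0.887, -0.462, -0.004], [-0.001, 0.006, -1.0]]
force: [1.5, -1.2, 6.9]
finger_gap: 0.0595
grip_force: 37.7
```

Emit:
arm_command(
  steps=[
    [[0, 0, 0, 0], [0, 0, 0, 0], [0, 0, 0, 0], [0, 0, 0.03, 0], [0, 0, 0.06, 0], [0, 0, 0.06, 0], [0, 0, 0.05, 0], [0, 0, 0, 0], [0, 0, 0, 0]],
  ],
  grip=1,
)

```text
t: 21.82
position: [0.5264, 0.0636, 0.2336]
tool_rot: [[0.462, 0.887, 0.001], [0.887, -0.462, -0.004], [-0.003, 0.003, -1.0]]
force: [0.3, -0.5, -1.1]
finger_gap: 0.0853
grip_force: 0.0
```

```bash
sed -i 's/w5.png/w6.png/' r3.py; python3 r3.py
```

```text
[ 0.05302252  0.25447319  1.57462254 -0.00415085  1.31292784  0.53485163] [[ 0.462  0.887  0.001  0.526]
 [ 0.887 -0.462 -0.004  0.064]
 [-0.003  0.003 -1.     0.234]
 [ 0.     0.     0.     1.   ]]
1401 [0.06808859 0.06985543 0.07113328]
ring [-1 -1  1 -1] 159 [0.52656256 0.06377298 0.02915088]
ring [-1  4 -1  0] 108 [0.52652652 0.06379666 0.02023469]
plate 4103 ((526.960693359375, 63.64778518676758), (119.99624633789062, 90.20507049560547), 14.0435209274292)
slot 13.828401236781717 174
```

Ring is now within 0.5 mm of the boss axis and flat. Next, the gear.

Emit:
arm_command(
  steps=[
    [[-0.004, -0.04, 0.01, 0], [-0.004, -0.04, 0.01, 0], [-0.004, -0.04, 0.01, 0], [-0.004, -0.04, 0.01, 0], [-0.004, -0.04, 0.01, 0], [-0.004, -0.04, 0.01, 0], [-0.004, -0.04, 0, 0], [-0.004, -0.04, 0, 0], [0, 0, 0, 0], [0, 0, 0, 0]],
  ],
)

```text
t: 23.12
position: [0.4947, -0.256, 0.2933]
tool_rot: [[0.463, 0.887, 0.0], [0.887, -0.463, -0.003], [-0.002, 0.002, -1.0]]
force: [-0.2, 0.6, -0.3]
finger_gap: 0.0855
grip_force: 0.0
```

```bash
cat > gear.py <<'E'
from ring import *
T=tool(); f=ctrl.grab_frame("wrist"); save(f,"g1.png"); W=cloud(f,T); print(T.round(4))
print([(np.round(d["centre"],4).tolist(),round(d["p"],2)) for d in ctrl.look_for(f,"lug")[:1]])
z=W[...,2]; d=np.hypot(W[...,0]-.493,W[...,1]+.268)
l=(d<.05)&(z>.105)&(z<.119); P=W[l]; print("lug",len(P),np.median(P[:,2]),cv2.minAreaRect((P[:,:2]*1000).astype(np.float32)),P[:,:2].mean(0))
g=(d<.05)&(abs(z-.068)<.003); P=W[g]; print("disc",len(P),np.median(P[:,2]),cv2.minEnclosingCircle((P[:,:2]*1000).astype(np.float32)))
s=(d<.08)&(abs(z-.060)<.003); P=W[s]; print("stand",cv2.minAreaRect((P[:,:2]*1000).astype(np.float32)))
E
python3 gear.py
```

```text
[[ 4.626e-01  8.866e-01  4.000e-04  4.947e-01]
 [ 8.866e-01 -4.626e-01 -2.800e-03 -2.560e-01]
 [-2.300e-03  1.600e-03 -1.000e+00  2.933e-01]
 [ 0.000e+00  0.000e+00  0.000e+00  1.000e+00]]
[([0.5003, -0.2637, 0.0704], 0.87)]
lug 448 0.11200156604845804 ((492.9481201171875, -269.55718994140625), (14.690190315246582, 34.72490692138672), 61.84147644042969) [ 0.49318788 -0.26905959]
disc 1129 0.06802598564408835 ((492.522705078125, -269.4728088378906), 32.270240783691406)
stand ((493.4441833496094, -271.0400085449219), (80.40965270996094, 80.12620544433594), 82.92155456542969)
```

View pics/g1.png

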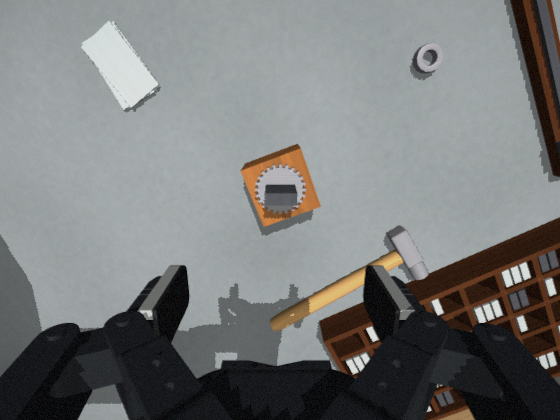

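The picture shows the gear at (280,190) with its lug about horizontal. Lug centre is (0.493, -0.2695), top height 0.112 as it must be, and the tool needs turning by 89.4°.

Emit:
arm_command(
  steps=[
    [[-0.0018, -0.0135, -0.01, 10], [0, 0, -0.01, 10], [0, 0, -0.02, 10], [0, 0, -0.02, 10], [0, 0, -0.02, 10], [0, 0, -0.02, 10], [0, 0, -0.02, 10], [0, 0, -0.02, 10], [0, 0, -0.02, 9.4], [0, 0, -0.03, 0], [0, 0, -0.02, 0], [0, 0, -0.0118, 0], [0, 0, 0, 0], [0, 0, 0, 0]],
  ],
)

```text
t: 24.98
position: [0.4934, -0.27, 0.0735]
tool_rot: [[-0.882, 0.471, 0.005], [0.471, 0.882, 0.001], [-0.004, 0.003, -1.0]]
force: [-0.1, -0.5, -0.6]
finger_gap: 0.0853
grip_force: 0.0
```

Emit:
arm_command(
  steps=[
    [[0, 0, 0, 0], [0, 0, 0, 0], [0, 0, 0, 0], [0, 0, 0, 0], [0, 0, 0, 0], [0, 0, 0, 0], [0, 0, 0, 0]],
  ],
  grip=0,
  squeeze=70,
)

```text
t: 25.85
position: [0.493, -0.2699, 0.0728]
tool_rot: [[-0.882, 0.472, 0.004], [0.472, 0.882, 0.002], [-0.003, 0.003, -1.0]]
force: [-0.3, -0.5, 2.1]
finger_gap: 0.0135
grip_force: 68.8
```

Emit:
arm_command(
  steps=[
    [[0, 0, 0, 0], [0, 0, 0.03, 0], [0, 0, 0.05, 0], [0, 0, 0.05, 0], [0.004, 0.037, 0.01, -5.3], [0.004, 0.037, 0, -5.3], [0.004, 0.037, 0, -5.3], [0.004, 0.037, 0, -5.3], [0.004, 0.037, 0, -5.3], [0.004, 0.037, 0, -5.3], [0.004, 0.037, 0, -5.3], [0.004, 0.037, 0, -5.3], [0.0027, 0.0376, 0, -5.4], [0, 0, 0, 0], [0, 0, 0, 0], [0, 0, 0, 0]],
  ],
  squeeze=110,
)

```text
t: 27.85
position: [0.5275, 0.0629, 0.2125]
tool_rot: [[-0.242, 0.97, 0.004], [0.97, 0.242, -0.002], [-0.003, 0.003, -1.0]]
force: [0.3, 0.2, -2.7]
finger_gap: 0.0129
grip_force: 107.6
```

```bash
cat > hand.py <<'E'
from ring import *
T=tool(); f=ctrl.grab_frame("wrist"); save(f,"h1.png"); W=cloud(f,T); s=ctrl.observe()
print(T.round(4),s["force"],s["finger_gap"],np.degrees(np.arctan2(T[1,0],T[0,0])))
L=(W-T[:3,3])@T[:3,:3]; r=np.hypot(L[...,0],L[...,1])
h,e=np.histogram(L[r<.045][:,2],bins=np.arange(-.06,.08,.002)); print([(round(a,3),int(b)) for a,b in zip(e,h) if b>30])
m=(r<.036)&(abs(L[...,2]-.0048)<.003); P=L[m]; print(m.sum(),np.median(P[:,2]),P.min(0),P.max(0))
n=(P[:,0]>.005); A=np.c_[P[:,:2],np.ones(len(P))]; print("plane",np.linalg.lstsq(A,P[:,2],rcond=None)[0])
out=P[np.hypot(P[:,0],P[:,1])>.028]
# outer edge per angle bin
a=np.degrees(np.arctan2(P[:,1],P[:,0])).round(-1); E=np.array([P[a==k][np.hypot(*P[a==k,:2].T).argmax(),:2] for k in np.unique(a) if (a==k).sum()>4])
print(len(E),fitcirc(E,.0315),fitcirc(E))
E
python3 hand.py
```

```text
[[-0.2424  0.9702  0.0036  0.5275]
 [ 0.9702  0.2424 -0.0017  0.0629]
 [-0.0025  0.0031 -1.      0.2125]
 [ 0.      0.      0.      1.    ]] [ 0.7616018  -0.57151041 -3.82159568] 0.012674737921629776 104.02536862909436
[(np.float64(-0.06), 1024), (np.float64(-0.058), 2014), (np.float64(-0.056), 1898), (np.float64(-0.054), 942), (np.float64(-0.052), 692), (np.float64(-0.05), 575), (np.float64(-0.048), 638), (np.float64(-0.046), 460), (np.float64(-0.044), 282), (np.float64(-0.042), 286), (np.float64(-0.04), 2590), (np.float64(-0.038), 469), (np.float64(-0.036), 155), (np.float64(-0.034), 167), (np.float64(-0.032), 182), (np.float64(-0.03), 205), (np.float64(-0.028), 205), (np.float64(-0.026), 188), (np.float64(-0.024), 185), (np.float64(-0.022), 186), (np.float64(-0.02), 160), (np.float64(-0.018), 162), (np.float64(-0.016), 160), (np.float64(-0.014), 157), (np.float64(-0.012), 134), (np.float64(-0.01), 139), (np.float64(-0.008), 105), (np.float64(-0.006), 84), (np.float64(-0.004), 62), (np.float64(-0.002), 37), (np.float64(0.0), 40), (np.float64(0.002), 347), (np.float64(0.004), 3465), (np.float64(0.006), 323), (np.float64(0.008), 206), (np.float64(0.01), 196), (np.float64(0.012), 74)]
4117 0.004852782494563911 [-0.01668343 -0.03273445  0.00181471] [0.03175338 0.03132453 0.00779984]
plane [-0.00269668 -0.00085263  0.00494497]
25 [ 0.00018196 -0.00071749] [-0.00040028 -0.00069566  0.03206362]
```

View pics/h1.png

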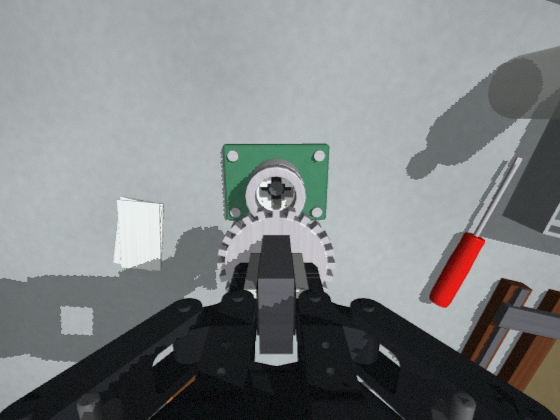

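The picture shows the gear upright in hand at (276,265), with the ring seated on the boss at (276,192). Yaw 104.03° matches the unit's 14.05° + 90°. Inserting.

Emit:
arm_command(
  steps=[
    [[0.0002, 0.0008, -0.03, 0], [0, 0, -0.03, 0], [0, 0, -0.015, 0], [0, 0, -0.008, 0], [0, 0, -0.007, 0], [0, 0, -0.005, 0], [0, 0, 0, 0], [0, 0, 0, 0]],
  ],
)

```text
t: 28.9
position: [0.528, 0.0645, 0.1181]
tool_rot: [[-0.243, 0.97, 0.005], [0.97, 0.243, -0.002], [-0.003, 0.004, -1.0]]
force: [-0.1, -0.4, -3.0]
finger_gap: 0.0127
grip_force: 107.6
```

Emit:
arm_command(
  steps=[
    [[0, 0, -0.003, 0], [0, 0, -0.003, 0], [0, 0, -0.003, 0], [0, 0, -0.003, 0], [0, 0, -0.002, 0], [0, 0, -0.002, 0], [0, 0, 0, 0], [0, 0, 0, 0]],
  ],
)

```text
t: 29.9
position: [0.5279, 0.0645, 0.1017]
tool_rot: [[-0.243, 0.97, 0.004], [0.97, 0.243, -0.002], [-0.003, 0.004, -1.0]]
force: [-0.2, 0.4, -3.3]
finger_gap: 0.0131
grip_force: 107.6
```

Emit:
arm_command(
  steps=[
    [[0, -0.0007, -0.001, 0], [0, 0, -0.002, 0], [0, 0, -0.002, 0], [0, 0, -0.002, 0], [0, 0, -0.001, 0], [0, 0, 0, 0], [0, 0, 0, 0]],
  ],
)

```text
t: 30.78
position: [0.5279, 0.0638, 0.0939]
tool_rot: [[-0.243, 0.97, 0.004], [0.97, 0.243, -0.002], [-0.003, 0.004, -1.0]]
force: [-1.6, -0.2, 1.0]
finger_gap: 0.0127
grip_force: 108.4
```

Emit:
arm_command(
  steps=[
    [[0, 0, -0.002, 0], [0, 0, -0.002, 0], [0, 0, -0.002, 0], [0, 0, -0.002, 0], [0, 0, -0.002, 0], [0, 0, 0, 0], [0, 0, 0, 0]],
  ],
)

```text
t: 31.65
position: [0.528, 0.0638, 0.0839]
tool_rot: [[-0.243, 0.97, 0.005], [0.97, 0.243, -0.002], [-0.003, 0.004, -1.0]]
force: [-3.3, -0.1, 6.4]
finger_gap: 0.013
grip_force: 109.2
```

Emit:
arm_command(
  steps=[
    [[0, 0, -0.001, 0], [0, 0, -0.001, 0], [0, 0, 0, 0], [0, 0, 0, 0]],
  ],
)

```text
t: 32.15
position: [0.5281, 0.0638, 0.0828]
tool_rot: [[-0.243, 0.97, 0.005], [0.97, 0.243, -0.002], [-0.003, 0.004, -1.0]]
force: [-7.4, -0.2, 17.0]
finger_gap: 0.0126
grip_force: 111.0
```

Emit:
arm_command(
  steps=[
    [[0, 0, -0.0008, 0], [0, 0, 0, 0], [0, 0, 0, 0], [0, 0, 0, 0]],
  ],
)

```text
t: 32.65
position: [0.5282, 0.0638, 0.0827]
tool_rot: [[-0.243, 0.97, 0.005], [0.97, 0.243, -0.002], [-0.003, 0.005, -1.0]]
force: [-12.8, -0.3, 27.9]
finger_gap: 0.0129
grip_force: 112.5
```

Run:
```python
from ring import *
f=ctrl.grab_frame("scene"); T=tool(); W=cloud(f)
print([(np.round(d["centre"],4).tolist(),round(d["p"],2)) for d in ctrl.look_for(f,"gear")[:1]])
d=np.hypot(W[...,0]-.527,W[...,1]-.0637); v,u=np.where(d<.08); 
c=f["img"][max(0,v.min()-20):v.max()+20,max(0,u.min()-20):u.max()+20]
cv2.imwrite("pics/fin.png",cv2.resize(c[:,:,::-1],None,fx=4,fy=4,interpolation=2)[:600,:800])
z=W[...,2]; g=(d<.034)&(z>.06)&(z<.085); h,e=np.histogram(z[g],bins=np.arange(.06,.086,.001)); print(h)
s=ctrl.observe(); print(s["t"],s["force"],s["position"])
```

```text
[([0.5425, 0.0626, 0.0752], 0.72)]
[ 3  8  4  8  9  3 10  6  2  4  4 11 11  7  7 15 33 35 33 29  7  3  5  2
  2]
32.75 [-11.90886913  -0.35012638  27.40581523] [0.52818498 0.06385085 0.08271905]
```

View pics/fin.png

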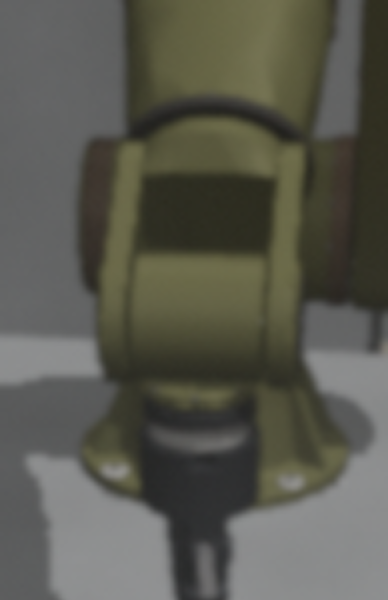

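The crop shows only the forearm, but the heights put the disc top at 0.078, which is home. I'll relieve the sideways force and look at the unit itself.

Emit:
arm_command(
  steps=[
    [[-0.0006, 0, 0, 0], [0, 0, 0, 0], [0, 0, 0, 0]],
  ],
)

```text
t: 33.12
position: [0.5281, 0.0638, 0.0828]
tool_rot: [[-0.243, 0.97, 0.007], [0.97, 0.243, -0.002], [-0.003, 0.006, -1.0]]
force: [-6.4, -0.8, 24.1]
finger_gap: 0.0128
grip_force: 111.6
```

Run:
```python
from ring import *
f=ctrl.grab_frame("scene")
K=np.array(f["intrinsics"],float)
p=cv2.projectPoints(np.array([[.527,.0637,.06]]),np.array(f["rvec"],float),np.array(f["tvec"],float),K,None)[0].ravel(); u,v=p.astype(int); print(p)
c=f["img"][max(0,v-50):v+50,max(0,u-60):u+60]
cv2.imwrite("pics/fin2.png",cv2.resize(c[:,:,::-1],None,fx=6,fy=6,interpolation=2))
W=cloud(f)[max(0,v-50):v+50,max(0,u-60):u+60]
for lo,hi in [(.03,.047),(.053,.068),(.072,.078)]:
    m=(W[...,2]>lo)&(W[...,2]<hi)&(np.hypot(W[...,0]-.527,W[...,1]-.0637)<.045)&(np.hypot(W[...,0]-.527,W[...,1]-.0637)>.02)
    P=W[m][:,:2]
    if len(P)>10: print(lo,len(P),fitcirc(P,.032 if lo>.07 else .03))
```

```text
[299.55925942 213.61403077]
0.03 116 [0.52589426 0.06502994]
0.053 108 [0.5254609  0.06464051]
0.072 86 [0.52298269 0.06380861]
```

View pics/fin2.png

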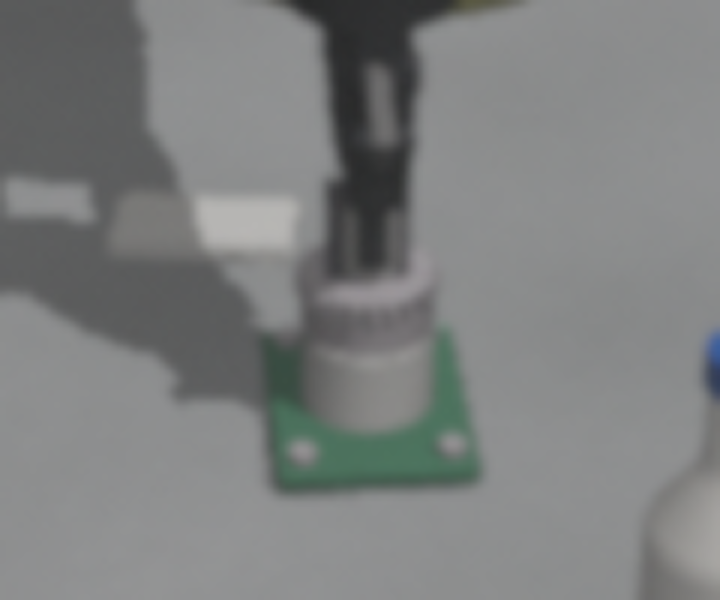

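The picture shows the gear disc flat on the ring at (368,315). The ring is flush with the boss, about 0.6 mm apart in the same frame. The gear is still gripped and pressed at about 24 N, so I'm handing in.

```bash
python3 -c "
from rig import ctrl; print(ctrl.sign_off())"
```

```text
the job is handed in; nothing more can be done
None
```

I handed the job in at about 33 s: the ring lies centred on the boss (within about 0.6 mm) and the gear is home on it, still gripped and pressed at about 24 N. The one doubt is wrist joint 6, which read -2.554 rad against its -2.55 limit during one turn, and that may count as passing its range.

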